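# Hook the dropped nut out of the panel rack

### The arm

A 6-joint arm with a two-finger parallel gripper is mounted at the origin on the work surface. World frame = base frame: x ahead of the robot, y to its left, z up, the work surface at z = 0. Lengths are in m, angles in degrees, forces in N, time in s.
With the tool pointing down it reaches from about 0.35 to 0.875 m from the base axis. Payload 4.2 kg.
Tool frame: the origin (TCP) lies midway between the tips of the shut fingers; the grasp point (between the pads) lies 19 mm behind it; z points along the fingers, y is the line along which they close (so a half turn about z gives the same grasp; the last joint's range is limited). The gripper opens to 87 mm and grips with 3 to 60 N. Pads are 19 mm wide; open, the fingers measure 117 mm over their backs; the gripper's body (75 mm by 190 mm) begins 51 mm behind the grasp point.
Start: joints at [-52.391, 22.042, 0.453, 0, -68.411, -14.817], TCP at [0.242, -0.576, 0.223] pointing down, gripper open.
Joint ranges: [-179.83, 179.83], [-69.29, 118.12], [-61.27, 80.66], [-181.25, 117.63], [-171.15, -9.14], [-177.46, 177.46]. Speed limits (degrees/s): [159.86, 159.86, 180, 180, 180, 180].

### API

Orientations are given as a 3x3 rotation matrix whose columns are the frame's x, y, z axes.
In Python, from station import r gives the robot as it stands.
- The arm moves only by the shell command python3 steer.py 'ROWS'. ROWS is a JSON list that holds a single list of rows (three levels of brackets), with 1 to 8 rows, each of 7 numbers: the opening from 0.0 (shut) to 1.0 (fully open), then dx, dy, dz in units of 20 mm, then a rotation vector rx, ry, rz in degrees; each row is the pose to reach, as a shift and turn from the pose commanded when the command began, along the tool's axes at that moment; what a row does not reach only later rows make up. A row lasts 1/10 s, in which the tool goes at most 0.05 m and 8.59 degrees, less where a joint would pass 70% of its speed; a pose out of reach is approached as far as the arm can. The fingers move at their own pace and stop on an object; the grip force is fixed at half the most. Time passes only in rows, so rows that do not move let the fingers close. It prints the time, the measured TCP pose, the force, the opening and the grip force at its end. Input that does not fit is refused with a message, and nothing moves.
- r.sense(): the state, without advancing time (a new reading comes with each control period).
- r.capture(name): name is "scene" or "top"; returns a dict with "pixels" (400x640x3 uint8, red, green, blue), "z_map" (400x640 float32, m along the optical axis (not along the pixel's ray), 0 where there is no reading), "K" (3x3 intrinsics, pixels), "world_from_camera" (4x4, takes a point from camera to world coordinates). Camera axes: x right, y up, looking along -z (the intrinsics and any distortion apply to the point x, -y, -z); pixel columns grow to the right and rows downward; lengths in m; the calibration is good to about 2 mm. A picture is of the moment at which its call begins.
- r.finish_job(): hands the job in; it is judged then, once.
The state is a dict: "time_s": time; "joints": joint angles; "joint_velocities": joint speeds; "effort": joint torques, N m; "tcp_pos": TCP position; "ee_rot": TCP orientation; "wrist_force": force on the tool from outside, world axes, zero at the start; "moment": the same for the moment, N m; "gripper_width": opening from 0.0 (shut) to 1.0 (fully open); "gripper_force": force on a finger pad.
Only numpy, scipy, OpenCV 4.12 (cv2) and the standard library are available. Lean on these libraries where they do the work, as an engineer would, in place of code of your own. Each camera call takes 0.05 s, during which the arm holds its last target. There are 200 camera calls.

### The job

The big hex nut has fallen deep into one of the two slots of the wooden panel rack, where the hand does not fit. Take the drag hook by its wooden handle, set its blade down behind the nut and drag the nut along the bench right out of the slot, without touching the nut with the fingers while it is in there. Then lay the hook flat on the bench, blade down as it lay before, pick up the nut and put it flat in the metal tray.

Things in the scene. Friction and masses are not known exactly. Their poses are not given: they have to be found in the camera images.
- nut: Loose steel hex nut, flat in one slot of the rack, its centre 50-65 mm behind the mouth, within 6 mm of the slot's middle line. 36 mm across flats (facing its x axis and every 60 degrees on), 41.5 across corners, 19 high, 24 hole, 0.11 kg. Origin: centre of underside, z up. The other slot holds a steel mending plate, 60 x 24 x 6, not wanted.
- hook: Loose drag hook standing steadily on handle and blade. Origin: under the handle's middle; x towards the blade, z up. Wooden handle x -50..50 mm, 26 wide, 30 high. Steel rod, 8 thick, rises from its front and runs level from x 85 to 175 at z 48 (44 free below). At x 175 a flat upright blade, 4 thick, 40 wide, z 0..52. 0.2 kg, balance at x 50. Not the screwdriver nearby.
- rack: Fixed wooden panel rack, 246 mm wide: three upright blocks, each 38 thick, 100 high, with two 66 wide slots between, open on top and towards the robot. Origin: on the bench, middle of the front; x points into the slots. Blocks run from x 0 (mouth) to x 170; a 25 high strip closes the back. Slot middle lines at y +52 and -52; the slot floor is the bench, z 0.
- tray: Fixed open sheet-metal tray, 150 x 150 mm outside, 30 high, walls and floor about 4 thick. Origin: centre of its underside. It stands on the bench to one side and the hook to the other; either can be left or right.

How it is judged (in metres and radians):
On the way, in this order (a step that is already met when the one before it is completed fails the run):
1. the hook drags the nut up to the mouth of its slot (hook touching the nut, nut's centre between 40 mm behind and 10 mm before the mouth, nut flat on the bench) (contact force between hook and nut above 0.05 N and x of nut in the frame of rack between -0.01 and 0.04 m and height (world z) of nut below 0.012 m), for 0.1 s.
2. the nut lies on the bench right out of the slot, its centre 22 mm or more before the mouth, not touched by the fingers (x of nut in the frame of rack below -0.022 m and height (world z) of nut below 0.012 m and contact force between the fingers and nut below 0.05 N), for 0.1 s.
At the end, for the whole second after the job is handed in: The nut lies flat (within 11 degrees) and at rest on the floor of the tray, inside its walls; the hook rests on the bench on its handle and blade, within 11 degrees of level and its handle's underside within 15 mm of the bench (x of nut in the frame of tray between -0.06 and 0.06 m and y of nut in the frame of tray between -0.06 and 0.06 m and height (world z) of each of nut, hook below 0.015 m and angle between each of nut, hook's own z axis and vertical below 0.2 rad and linear speed of each of nut, hook below 0.02 m/s and height (world z) of hook above -0.01 m); the robot touches nothing.
It fails at once if the fingers touch the nut while its centre is still inside the slot (contact force between the fingers and nut above 0.3 N and x of nut in the frame of rack above 0 m).
It also fails if it takes over 61 s, if anything falls off the work surface, if the arm or the gripper's body presses on something with over 40 N, if the wrist force passes 120 N, or if a joint passes its speed limit or range.

## Working session

There is one attempt and no reset: what is moved stays moved. The work goes in short steps, Python scripts to look and compute and a shell command to move; the robot and the scene stay as the last step left them, time stands still between calls to the robot, and variables do not carry over. Pictures are saved under pics/ and viewed, at most 10 in all, crops included, and the job is handed in when it is done.

```bash
ls; mkdir -p pics; python3 - <<'E'
from station import r
import cv2,numpy as np
s=r.sense();print(s['time_s'],s['tcp_pos'],np.round(s['ee_rot'],3).tolist(),s['gripper_width'])
for n in('scene','top'):
    c=r.capture(n);np.savez(f'pics/{n}0.npz',**c);cv2.imwrite(f'pics/{n}0.png',c['pixels'][:,:,::-1]);print(n,c['K'].tolist(),np.round(c['world_from_camera'],3).tolist())
E
```

```text
pics
station.py
steer.py
0.0 [ 0.24189871 -0.57564544  0.22146824] [[-0.922, -0.387, -0.001], [-0.387, 0.922, 0.002], [0.0, 0.002, -1.0]] 0.9990250037305991
scene [[392.25137265788464, 0.0, 316.77990674500273], [0.0, 392.25137265788464, 195.72702137542836], [0.0, 0.0, 1.0]] [[0.262, -0.555, 0.79, 1.311], [0.965, 0.148, -0.216, -0.203], [0.003, 0.819, 0.574, 0.62], [0.0, 0.0, 0.0, 1.0]]
top [[412.35602279841174, 0.0, 320.25360080507375], [0.0, 412.35602279841174, 193.6902325080538], [0.0, 0.0, 1.0]] [[-0.016, 0.984, -0.179, 0.388], [-1.0, -0.012, 0.026, 0.007], [0.024, 0.18, 0.983, 1.028], [0.0, 0.0, 0.0, 1.0]]
```

View pics/top0.png

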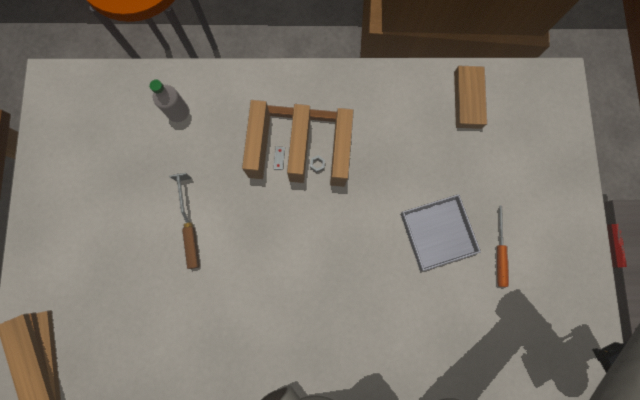

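View pics/scene0.png

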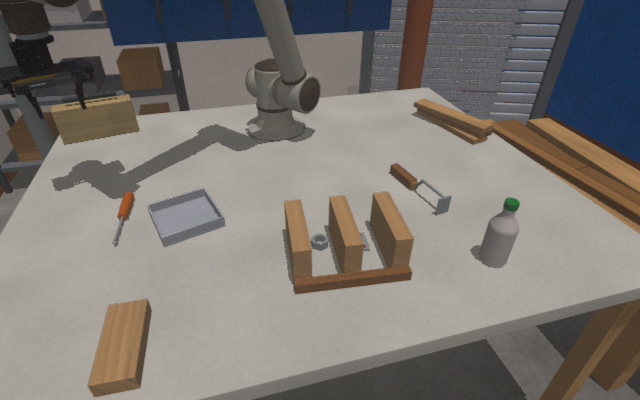

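The top view shows the rack at columns 245–353, rows 100–185. The nut is in the right slot at (318,165) and the plate in the left one at (279,157). The hook's handle is at (191,246) and its blade at (180,177). The tray is at (440,233). The scene view agrees: nut (319,241), hook (405,175)–(445,203). Next I'll enlarge crops of these.

```bash
cat > h.py <<'E'
import cv2,numpy as np
def tile(img,c0,r0,w,h,s,step=10):
    t=cv2.resize(img[r0:r0+h,c0:c0+w],None,fx=s,fy=s,interpolation=cv2.INTER_CUBIC)
    for c in range(-(-c0//step)*step,c0+w,step):
        x=int((c-c0+.5)*s);cv2.line(t,(x,0),(x,6),(0,0,255),1);cv2.putText(t,str(c),(x-10,16),0,.35,(0,0,255),1)
    for q in range(-(-r0//step)*step,r0+h,step):
        y=int((q-r0+.5)*s);cv2.line(t,(0,y),(6,y),(0,0,255),1);cv2.putText(t,str(q),(8,y+4),0,.35,(0,0,255),1)
    return t
def ray(c,u,v):
    K=c['K'];T=c['world_from_camera'];d=T[:3,:3]@np.array([(u-K[0,2])/K[0,0],-(v-K[1,2])/K[1,1],-1]);return T[:3,3],d
def onz(c,u,v,z):
    o,d=ray(c,u,v);return o+d*(z-o[2])/d[2]
def tri(c1,p1,c2,p2):
    o1,d1=ray(c1,*p1);o2,d2=ray(c2,*p2)
    t=np.linalg.lstsq(np.c_[d1,-d2],o2-o1,rcond=None)[0];a=o1+t[0]*d1;b=o2+t[1]*d2
    return (a+b)/2,np.linalg.norm(a-b)
def dep(c,u,v):
    o,d=ray(c,u,v);return o+d*float(c['z_map'][int(round(v)),int(round(u))])
def proj(c,p):
    T=c['world_from_camera'];q=T[:3,:3].T@(np.asarray(p)-T[:3,3]);return c['K'][0,0]*q[0]/-q[2]+c['K'][0,2],-c['K'][1,1]*q[1]/-q[2]+c['K'][1,2]
E
python3 - <<'E'
import cv2,numpy as np
from h import *
t=cv2.imread('pics/top0.png');s=cv2.imread('pics/scene0.png')
a=np.hstack([tile(t,240,95,120,100,5),tile(t,165,170,40,100,5)])
b=np.hstack([tile(s,280,190,140,100,4),tile(s,388,160,60,100,4)])
cv2.imwrite('pics/a.png',a);cv2.imwrite('pics/b.png',b);print(a.shape,b.shape)
E
```

```text
(500, 800, 3) (400, 800, 3)
```

View pics/a.png

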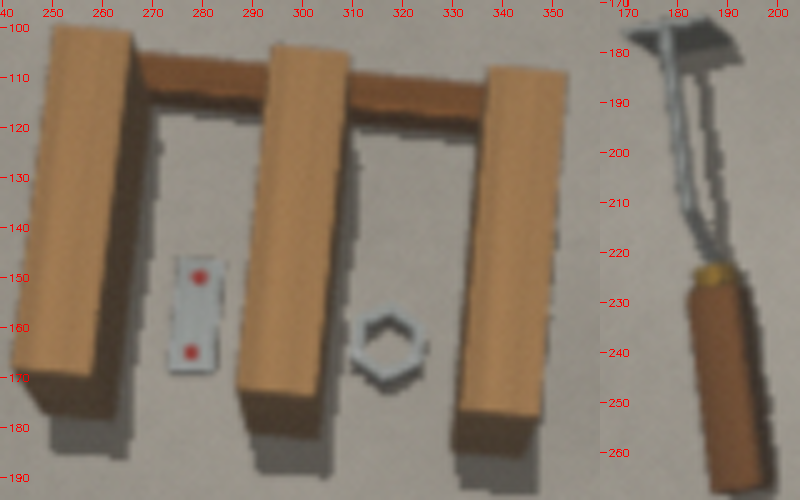

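View pics/b.png

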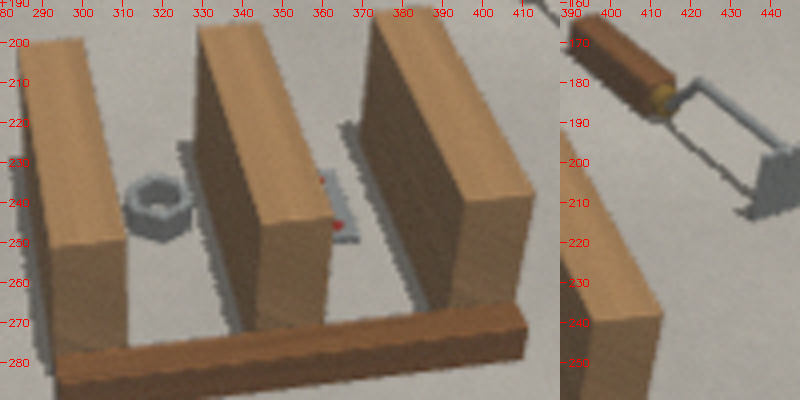

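The top crop shows the nut's ring centred near (317.5,163). The rack's top front corners run from (242,168.5) to (347.5,178). The hook's handle spans (686,288)→(742,489) in the crop, and its blade top edge runs about (627,35)→(712,20). The scene crop shows the nut's top centre near (319,238), the rack's block tops, and the hook's handle front and blade.

```bash
python3 - <<'E'
from h import *
T=dict(np.load('pics/top0.npz'));S=dict(np.load('pics/scene0.npz'))
np.set_printoptions(precision=4,suppress=True)
a=lambda x,y:(x/5+239.5,y/5+94.5)
b=lambda x,y:(x/4+279.5,y/4+189.5)
ah=lambda x,y:((x-600)/5+164.5,y/5+169.5)
bh=lambda x,y:((x-560)/4+387.5,y/4+159.5)
# rack: fit model pose, top corners both views
from scipy.optimize import least_squares
blk={'L':84,'M':0,'R':-84} # block centre y (mm)... 19+66+19=104
blk={'L':.104,'M':0.,'R':-.104}
M=[];
ap=dict(L=[(12,370),(92,376),(55,25),(132,33)],M=[(240,392),(316,397),(274,43),(350,53)],R=[(460,412),(540,418),(487,65),(567,72)])
bp=dict(R=[(83,38),(17,46),(126,238),(50,247)],M=[(262,22),(197,28),(331,215),(262,223)],L=[(434,5),(373,10),(534,192),(465,202)])
# order FL,FR,BL,BR  (left=+y). in scene, +y is to the right
for k,y in blk.items():
    pts=[(0,y+.019),(0,y-.019),(.17,y+.019),(.17,y-.019)]
    for i,p in enumerate(pts):
        M.append((p,a(*ap[k][i]),b(*bp[k][i])))
for (p,u,v) in M[:]:
    q,e=tri(T,u,S,v);print(p,q,round(e,4))
A=[];W=[]
for p,u,v in M: A.append(p);W.append(tri(T,u,S,v)[0][:2])
def f(x):
    c,s=np.cos(x[2]),np.sin(x[2]);R=np.array([[c,-s],[s,c]]);return (np.array(A)@R.T+x[:2]-np.array(W)).ravel()
z=least_squares(f,[.6,0,0],loss='soft_l1',f_scale=.003);x=z.x;print('rack',x[:2],np.degrees(x[2]),'rms',np.sqrt(np.mean(z.fun**2)))
c,s=np.cos(x[2]),np.sin(x[2]);Ri=np.array([[c,s],[-s,c]])
n,e=tri(T,a(389,340),S,b(157,194));print('nut top tri',n,e,'rack frame',Ri@(n[:2]-x[:2]),'onz',onz(T,*a(389,340),.019),onz(S,*b(157,194),.019))
for nm,p,q in [('handle front brass top',ah(716,268),bh(658,88))]: print(nm,tri(T,p,S,q))
for nm,p,zz in [('hFL',(690,290),.03),('hFR',(740,285),.03),('hRL',(712,492),.03),('hRR',(772,485),.03),('bladeL',(627,35),.052),('bladeR',(712,20),.052),('rodtip',(665,28),.052),('rodbend',(688,208),.052),('bladebotR',(742,62),0)]:
    print(nm,onz(T,*ah(*p),zz),'depth',dep(T,*ah(*p)))
for p in [(716,340),(728,400),(740,450)]: print('handle depth',dep(T,*ah(*p)))
for p in [(400,230),(440,233),(480,245)]: print('tray',dep(T,*p))
for p in [(402,213),(458,196),(478,249),(422,271)]: print('traycorner',onz(T,*p,.03),dep(T,*p))
print('tray floor',dep(T,440,233), 'nut S', dep(S,*b(130,200)))
E
```

```text
(0, 0.123) [0.6185 0.1614 0.0995] 0.0006
(0, 0.08499999999999999) [0.6151 0.1244 0.1002] 0.0009
(0.17, 0.123) [0.7865 0.143  0.1001] 0.0026
(0.17, 0.08499999999999999) [0.783  0.1069 0.0986] 0.002
(0, 0.019) [0.6076 0.0574 0.0985] 0.0013
(0, -0.019) [0.6043 0.0207 0.0988] 0.0021
(0.17, 0.019) [0.7767 0.0387 0.1004] 0.0032
(0.17, -0.019) [0.7722 0.0035 0.0993] 0.0014
(0, -0.08499999999999999) [ 0.5967 -0.0454  0.0986] 0.0013
(0, -0.123) [ 0.5936 -0.0828  0.0977] 0.0021
(0.17, -0.08499999999999999) [ 0.7655 -0.0627  0.0993] 0.0032
(0.17, -0.123) [ 0.762  -0.1002  0.0992] 0.0019
rack [0.6056 0.0392] -5.940836299877099 rms 0.0006460918022205032
nut top tri [ 0.6516 -0.0154  0.0204] 0.0028018996588171905 rack frame [ 0.0514 -0.0495] onz [ 0.6523 -0.014   0.019 ] [ 0.6498 -0.0163  0.019 ]
handle front brass top (array([0.5004, 0.2971, 0.0297]), np.float64(0.00806030444143348))
hFL [0.4914 0.313  0.03  ] depth [0.4943 0.3217 0.0016]
hFR [0.4935 0.2892 0.03  ] depth [0.4944 0.2916 0.0215]
hRL [0.3955 0.2985 0.03  ] depth [0.3957 0.3067 0.0017]
hRR [0.3983 0.2704 0.03  ] depth [0.3985 0.2747 0.0136]
bladeL [0.6124 0.3416 0.052 ] depth [0.6123 0.3413 0.0528]
bladeR [0.6194 0.3013 0.052 ] depth [0.6219 0.3045 0.0416]
rodtip [0.6157 0.3236 0.052 ] depth [0.6162 0.3243 0.0501]
rodbend [0.5281 0.3088 0.052 ] depth [0.5279 0.3084 0.0535]
bladebotR [0.6098 0.3011 0.    ] depth [ 0.6102  0.3016 -0.0019]
handle depth [0.4673 0.2999 0.0288]
handle depth [0.4385 0.2925 0.0306]
handle depth [0.4149 0.2862 0.0297]
tray [ 0.481  -0.2196 -0.0021]
tray [ 0.4715 -0.3182  0.0047]
tray [ 0.4404 -0.4183  0.0003]
traycorner [ 0.5197 -0.2196  0.03  ] [ 0.5212 -0.2223  0.0183]
traycorner [ 0.5603 -0.3614  0.03  ] [ 0.5599 -0.3603  0.0328]
traycorner [ 0.4294 -0.4003  0.03  ] [ 0.4296 -0.402   0.0256]
traycorner [ 0.3792 -0.2605  0.03  ] [ 0.379  -0.2676  0.0034]
tray floor [ 0.4715 -0.3182  0.0047] nut S [ 0.6515 -0.0329  0.0196]
```

The rack fits to 0.6 mm: origin (0.6056, 0.0392), yaw −5.9°, top height 0.099 (given 0.100). The nut's top comes out at z 0.020 (given 0.019), with its rack-frame position at (0.051, −0.050), which is inside the stated window. The hook origin is about (0.444, 0.2926), yaw 9.7°, handle top 0.030. The tray centre is about (0.472, −0.3105). Next I'll work out the approach.

```bash
cat >> h.py <<'E'
def go(p,yaw=None):
    """shift and rz in tool axes to world TCP p with tool y at angle yaw (deg)"""
    from station import r
    s=r.sense();R=np.array(s['ee_rot']);d=R.T@(np.array(p)-s['tcp_pos'])
    cur=np.degrees(np.arctan2(R[1,1],R[0,1]));rz=None if yaw is None else -((yaw-cur+90)%180-90)
    print('t',s['time_s'],'shift',np.round(d,4),'len',round(float(np.linalg.norm(d)),3),'rz',rz,'j6',round(s['joints'][5],1))
E
python3 -c "
from h import *
go([.4738,.2977,.12],99.7)"
```

```text
t 0.1 shift [-0.552   0.7153  0.1029] len 0.909 rz 13.083422221268137 j6 -14.8
```

The manual's scale: shifts go in units of 20 mm. Converting my numbers, 0.3 m is 15, -0.23 m is -11.5.

```bash
python3 steer.py '[[[1, -11.5, 15, 0, 0, 0, 5], [1, -11.5, 15, 0, 0, 0, 5], [1, -11.5, 15, 0, 0, 0, 5], [1, -11.5, 15, 0, 0, 0, 5], [1, -11.5, 15, 0, 0, 0, 5], [1, -11.5, 15, 0, 0, 0, 5], [1, -11.5, 15, 0, 0, 0, 5], [1, -11.5, 15, 0, 0, 0, 5]]]'
python3 -c "
from h import *
go([.4738,.2977,.12],99.7)"
```

```text
time_s: 0.9
tcp_pos: [0.3377, -0.2079, 0.2225]
ee_rot: [[-0.952, -0.308, 0.0], [-0.308, 0.952, 0.001], [-0.0, 0.0, -1.0]]
wrist_force: [0.4, -1.2, 1.3]
gripper_width: 1.0
gripper_force: 0.0
t 0.9 shift [-0.285   0.4392  0.1028] len 0.534 rz 8.215583014226254 j6 -64.2
```

Scaled: 0.31 m is 15.5, -0.2 m is -10.

```bash
python3 steer.py '[[[1, -10, 15.5, 0, 0, 0, 5], [1, -10, 15.5, 0, 0, 0, 5], [1, -10, 15.5, 0, 0, 0, 5], [1, -10, 15.5, 0, 0, 0, 5], [1, -10, 15.5, 0, 0, 0, 5], [1, -10, 15.5, 0, 0, 0, 5], [1, -10, 15.5, 0, 0, 0, 5], [1, -10, 15.5, 0, 0, 0, 5]]]'
python3 -c "
from h import *
go([.4738,.2977,.12],99.7)"
```

```text
time_s: 1.7
tcp_pos: [0.4344, 0.1493, 0.2222]
ee_rot: [[-0.974, -0.225, 0.0], [-0.225, 0.974, 0.0], [-0.0, 0.0, -1.0]]
wrist_force: [-0.4, -1.4, 0.0]
gripper_width: 0.998
gripper_force: 0.0
t 1.7 shift [-0.0718  0.1357  0.1023] len 0.184 rz 3.2918321863723037 j6 -116.3
```

Scaled: 0.136 m is 6.8, 0.1 m is 5.

```bash
python3 steer.py '[[[1, -3.6, 6.8, 0, 0, 0, 3.3], [1, -3.6, 6.8, 0, 0, 0, 3.3], [1, -3.6, 6.8, 0, 0, 0, 3.3], [1, -3.6, 6.8, 0, 0, 0, 3.3], [1, -3.6, 6.8, 2.5, 0, 0, 3.3], [1, -3.6, 6.8, 5, 0, 0, 3.3], [1, -3.6, 6.8, 5, 0, 0, 3.3], [1, -3.6, 6.8, 5, 0, 0, 3.3]]]'
python3 - <<'E'
from h import *
from station import r
go([.4738,.2977,.004],99.7);print(r.sense()['joints'])
im=[]
for n,w in(('top',(160,165,80,110)),('scene',(360,110,100,110))):
    c=r.capture(n);im.append(tile(np.ascontiguousarray(c['pixels'][:,:,::-1]),*w,4));print(proj(c,[.4738,.2977,.03]))
cv2.imwrite('pics/c.png',np.hstack(im))
E
```

```text
time_s: 2.5
tcp_pos: [0.4742, 0.2938, 0.123]
ee_rot: [[-0.986, -0.165, -0.0], [-0.165, 0.986, -0.002], [0.001, -0.002, -1.0]]
wrist_force: [-0.0, -0.5, 0.9]
gripper_width: 0.994
gripper_force: 0.0
t 2.5 shift [-0.0003  0.0042  0.119 ] len 0.119 rz -0.19314524250192733 j6 -129.0
[ 4.84604504e+01  2.09217182e+01 -1.69584658e+01  7.60853263e-02
 -5.22056108e+01 -1.29000293e+02]
(np.float64(188.59139639116574), np.float64(234.73300876085577))
(np.float64(409.37246308236547), np.float64(176.1394217303699))
```

View pics/c.png

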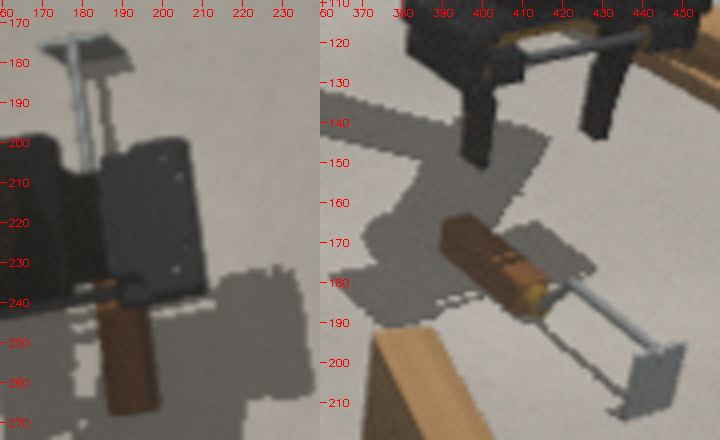

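The picture shows the fingers open on either side of the handle (top about column 188, scene handle at (412,178)). I'll descend and grip.

```bash
python3 steer.py '[[[1, 0, 0.2, 2, 0, 0, 0], [1, 0, 0.2, 4, 0, 0, 0], [1, 0, 0.2, 5, 0, 0, 0], [1, 0, 0.2, 5.6, 0, 0, 0], [1, 0, 0.2, 5.75, 0, 0, 0], [1, 0, 0.2, 5.75, 0, 0, 0], [0, 0, 0.2, 5.75, 0, 0, 0], [0, 0, 0.2, 5.75, 0, 0, 0]]]'
python3 steer.py '[[[0, 0, 0, 0, 0, 0, 0], [0, 0, 0, 0, 0, 0, 0], [0, 0, 0, 0, 0, 0, 0], [0, 0, 0, 0, 0, 0, 0], [0, 0, 0, 0, 0, 0, 0], [0, 0, 0, 0, 0, 0, 0]]]'
```

```text
time_s: 3.4
tcp_pos: [0.4739, 0.299, 0.009]
ee_rot: [[-0.986, -0.165, 0.002], [-0.165, 0.986, 0.002], [-0.002, 0.002, -1.0]]
wrist_force: [-0.0, 0.4, 0.6]
gripper_width: 0.895
gripper_force: 0.0
time_s: 4.0
tcp_pos: [0.4731, 0.2983, 0.0075]
ee_rot: [[-0.986, -0.165, -0.0], [-0.165, 0.986, -0.0], [0.0, -0.0, -1.0]]
wrist_force: [0.2, -0.1, 0.2]
gripper_width: 0.355
gripper_force: 0.0
```

```bash
python3 steer.py '[[[0, 0, 0, 0, 0, 0, 0], [0, 0, 0, 0, 0, 0, 0], [0, 0, 0, 0, 0, 0, 0], [0, 0, 0, 0, 0, 0, 0], [0, 0, 0, 0, 0, 0, 0]]]'
python3 steer.py '[[[0, 0, 0, -1, 0, 0, 0], [0, 0, 0, -2.5, 0, 0, 0], [0, 0, 0, -4.5, 0, 0, 0], [0, 0, 0, -6.5, 0, 0, 0], [0, 0, 0, -6.5, 0, 0, 0], [0, 0, 0, -6.5, 0, 0, 0]]]'
python3 - <<'E'
import numpy as np
from h import *
a=np.radians(-5.94);R=np.array([[np.cos(a),-np.sin(a)],[np.sin(a),np.cos(a)]])
# hook origin in rack: blade centre at x .092, y -.051 ; grasp at hook x .03
from station import r
s=r.sense();h=np.radians(9.7);R2=np.array([[np.cos(h),np.sin(h)],[-np.sin(h),np.cos(h)]])
print('grasp in hook frame',R2@(np.array([.4731,.2983])-[.4442,.2926]))
g=np.array([.6056,.0392])+R@np.array([.092-.145,-.051]);print(g)
go([*g,.137],84.06)
E
```

```text
time_s: 4.5
tcp_pos: [0.4731, 0.2983, 0.0075]
ee_rot: [[-0.986, -0.165, -0.0], [-0.165, 0.986, -0.0], [0.0, -0.0, -1.0]]
wrist_force: [0.3, 0.2, -0.5]
gripper_width: 0.293
gripper_force: 30.0
time_s: 5.1
tcp_pos: [0.4727, 0.2982, 0.1379]
ee_rot: [[-0.986, -0.164, -0.0], [-0.164, 0.986, 0.001], [-0.0, 0.001, -1.0]]
wrist_force: [-0.0, -0.4, -2.2]
gripper_width: 0.299
gripper_force: 30.0
grasp in hook frame [0.02944722 0.00074917]
[ 0.54760673 -0.00604136]
t 5.1 shift [-0.0239 -0.3125  0.0005] len 0.313 rz 15.39707670898062 j6 -129.3
```

Scaled: -0.02 m is -1, -0.3125 m is -15.625.

```bash
python3 steer.py '[[[0, 0, -2, -1, 0, 0, 2], [0, -0.15, -4, -1, 0, 0, 4], [0, -0.3, -6.25, -1, 0, 0, 6], [0, -0.5, -8.5, -1, 0, 0, 8.5], [0, -0.7, -10.5, -1, 0, 0, 11], [0, -0.9, -12.5, -1, 0, 0, 13.5], [0, -1.1, -14.5, -1, 0, 0, 15.4], [0, -1.2, -15.625, -1, 0, 0, 15.4]]]'
python3 steer.py '[[[0, 0, 0, 0, 0, 0, 0], [0, 0, 0, 0, 0, 0, 0]]]'
python3 - <<'E'
from h import *
from station import r
go([.5476,-.0060,.137],84.06)
c=r.capture('top');np.savez('pics/top1.npz',**c);d=r.capture('scene');np.savez('pics/scene1.npz',**d)
cv2.imwrite('pics/d.png',np.hstack([tile(np.ascontiguousarray(c['pixels'][:,:,::-1]),240,90,120,110,4),tile(np.ascontiguousarray(d['pixels'][:,:,::-1]),270,140,80,110,4)]))
E
```

```text
time_s: 5.9
tcp_pos: [0.5469, -0.0088, 0.1548]
ee_rot: [[-0.994, 0.106, -0.006], [0.106, 0.994, -0.001], [0.005, -0.002, -1.0]]
wrist_force: [-0.8, 0.8, -1.9]
gripper_width: 0.297
gripper_force: 30.0
time_s: 6.1
tcp_pos: [0.547, -0.0065, 0.1555]
ee_rot: [[-0.995, 0.105, -0.004], [0.105, 0.995, -0.0], [0.004, -0.001, -1.0]]
wrist_force: [0.4, 1.2, -2.3]
gripper_width: 0.295
gripper_force: 30.0
t 6.1 shift [-0.0006  0.0006  0.0185] len 0.018 rz -0.06580539677403863 j6 -112.3
```

View pics/d.png

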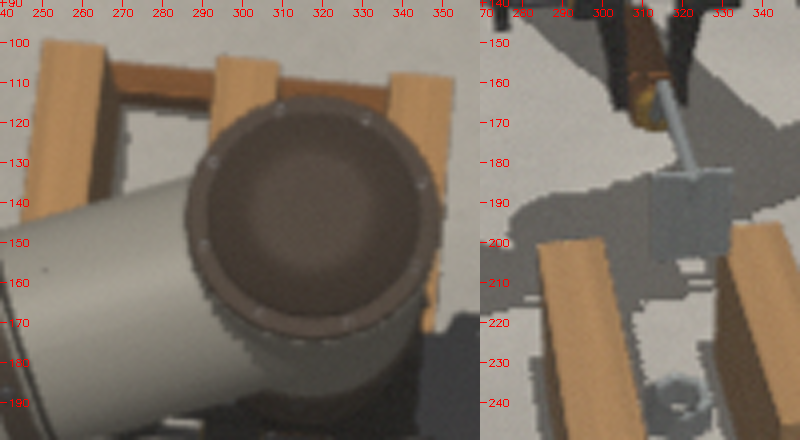

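The top camera is blocked by the wrist. The scene view shows the blade at (312–332, 182–203), between the two block tops and above the nut (320,238). I'll check its position by depth.

```bash
python3 - <<'E'
from h import *
S=dict(np.load('pics/scene1.npz'));a=np.radians(-5.94);R=np.array([[np.cos(a),np.sin(a)],[-np.sin(a),np.cos(a)]])
for n,p in dict(TL=(313,184),TR=(331,183),BL=(313.5,202),BR=(331,201),mid=(322,193)).items():
    q=dep(S,*p);print(n,q.round(4),'rack',(R@(q[:2]-[.6056,.0392])).round(4))
E
```

```text
TL [ 0.693  -0.041   0.2001] rack [ 0.0953 -0.0707]
TR [ 0.6949 -0.0049  0.1975] rack [ 0.0934 -0.0346]
BL [ 0.6913 -0.0396  0.1553] rack [ 0.0933 -0.0695]
BR [ 0.6943 -0.0036  0.1532] rack [ 0.0926 -0.0334]
mid [ 0.6927 -0.0224  0.1752] rack [ 0.093  -0.0523]
```

The blade is centred in the slot (y −0.052) at x 0.093, about 18 mm beyond the nut's far corner, and shows no droop. I'll lower it.

Scaled: 0.147 m is 7.35, 0.142 m is 7.1.

```bash
python3 steer.py '[[[0, 0, 0, 1.5, 0, 0, 0], [0, 0, 0, 3, 0, 0, 0], [0, 0, 0, 4.5, 0, 0, 0], [0, 0, 0, 5.75, 0, 0, 0], [0, 0, 0, 6.6, 0, 0, 0], [0, 0, 0, 7.1, 0, 0, 0], [0, 0, 0, 7.35, 0, 0, 0], [0, 0, 0, 7.35, 0, 0, 0]]]'
python3 -c "
from h import *
a=np.radians(-5.94);R=np.array([[np.cos(a),-np.sin(a)],[np.sin(a),np.cos(a)]])
g=np.array([.6056,.0392])+R@np.array([-.19,-.0515]);print(g)
go([*g,.0085],84.06)"
```

```text
time_s: 7.0
tcp_pos: [0.5483, -0.0055, 0.0104]
ee_rot: [[-0.995, 0.102, -0.0], [0.102, 0.995, -0.0], [0.0, -0.0, -1.0]]
wrist_force: [-0.0, 0.1, -1.6]
gripper_width: 0.297
gripper_force: 30.0
[0.41129057 0.00763903]
t 7.0 shift [ 0.1376 -0.0009  0.0019] len 0.138 rz 0.08662722487351004 j6 -112.2
```

```bash
python3 steer.py '[[[0, 0.25, 0, 0.05, 0, 0, 0], [0, 0.5, 0, 0.05, 0, 0, 0], [0, 0.75, 0, 0.05, 0, 0, 0], [0, 1, 0, 0.05, 0, 0, 0], [0, 1.3, 0, 0.05, 0, 0, 0], [0, 1.6, 0, 0.05, 0, 0, 0], [0, 1.9, 0, 0.05, 0, 0, 0], [0, 2.2, 0, 0.05, 0, 0, 0]]]'
python3 steer.py '[[[0, 0.35, 0, 0, 0, 0, 0], [0, 0.7, 0, 0, 0, 0, 0], [0, 1.05, 0, 0, 0, 0, 0], [0, 1.4, 0, 0, 0, 0, 0], [0, 1.8, 0, 0, 0, 0, 0], [0, 2.2, 0, 0, 0, 0, 0], [0, 2.2, 0, 0, 0, 0, 0]]]'
python3 - <<'E'
from h import *
from station import r
a=np.radians(-5.94);R=np.array([[np.cos(a),-np.sin(a)],[np.sin(a),np.cos(a)]])
g=np.array([.6056,.0392])+R@np.array([-.19,-.0515]);go([*g,.0085],84.06)
d=r.capture('scene');np.savez('pics/scene2.npz',**d)
cv2.imwrite('pics/e.png',tile(np.ascontiguousarray(d['pixels'][:,:,::-1]),260,120,120,150,4))
E
```

```text
time_s: 7.8
tcp_pos: [0.5045, -0.0013, 0.0098]
ee_rot: [[-0.995, 0.103, 0.001], [0.103, 0.995, 0.0], [-0.001, 0.0, -1.0]]
wrist_force: [1.2, 0.6, -1.3]
gripper_width: 0.296
gripper_force: 30.0
time_s: 8.5
tcp_pos: [0.4585, 0.0028, 0.0093]
ee_rot: [[-0.995, 0.103, -0.003], [0.103, 0.995, -0.001], [0.003, -0.001, -1.0]]
wrist_force: [-0.3, -0.6, -0.9]
gripper_width: 0.298
gripper_force: 30.0
t 8.5 shift [ 0.0475 -0.      0.0009] len 0.047 rz 0.025294437221063504 j6 -116.6
```

View pics/e.png

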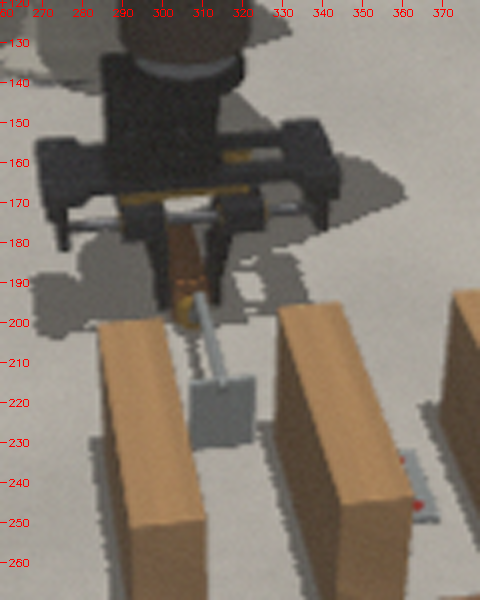

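The blade, at (315,220), now stands almost at the mouth, and the nut is hidden in front of it. I'll drag on by 60 mm, then lift and look.

Scaled: 0.06 m is 3, 0.056 m is 2.8.

```bash
python3 steer.py '[[[0, 0.4, 0, 0, 0, 0, 0], [0, 0.9, 0, 0, 0, 0, 0], [0, 1.4, 0, 0, 0, 0, 0], [0, 1.9, 0, 0, 0, 0, 0], [0, 2.4, 0, 0, 0, 0, 0], [0, 2.8, 0, 0, 0, 0, 0], [0, 3, 0, 0, 0, 0, 0], [0, 3, 0, 0, 0, 0, 0]]]'
python3 steer.py '[[[0, -0.3, 0, 0, 0, 0, 0], [0, -0.3, 0, -1, 0, 0, 0], [0, -0.3, 0, -2.5, 0, 0, 0], [0, -0.3, 0, -4, 0, 0, 0], [0, -0.3, 0, -5, 0, 0, 0], [0, -0.3, 0, -5, 0, 0, 0]]]'
python3 -c "
from h import *
go([.4738,.2977,.11],99.7)"
```

```text
time_s: 9.35
tcp_pos: [0.4002, 0.0092, 0.0096]
ee_rot: [[-0.995, 0.102, -0.001], [0.102, 0.995, -0.0], [0.001, -0.0, -1.0]]
wrist_force: [-0.2, 0.6, -1.9]
gripper_width: 0.297
gripper_force: 30.0
time_s: 9.95
tcp_pos: [0.4097, 0.0094, 0.1121]
ee_rot: [[-0.995, 0.103, 0.007], [0.103, 0.995, 0.003], [-0.007, 0.003, -1.0]]
wrist_force: [-0.1, 0.8, -1.4]
gripper_width: 0.292
gripper_force: 30.0
t 9.95 shift [-0.0341  0.2934  0.0033] len 0.295 rz -15.599003730075609 j6 -120.2
```

Scaled: 0.293 m is 14.65, 0.28 m is 14.

```bash
python3 steer.py '[[[0, 0, 2, 0, 0, 0, -2], [0, 0, 4, 0, 0, 0, -4], [0, 0, 6, 0, 0, 0, -6], [0, 0, 8, 0, 0, 0, -8], [0, 0, 10, 0, 0, 0, -10], [0, -0.5, 12, 0, 0, 0, -12], [0, -1.25, 14, 0, 0, 0, -14], [0, -1.7, 14.65, 0, 0, 0, -15.6]]]'
python3 steer.py '[[[0, 0, 0, 0, 0, 0, 0], [0, 0, 0, 0, 0, 0, 0]]]'
python3 - <<'E'
from h import *
from station import r
go([.4738,.2977,.0085],99.7)
c=r.capture('top');np.savez('pics/top3.npz',**c);d=r.capture('scene');np.savez('pics/scene3.npz',**d)
cv2.imwrite('pics/f.png',np.hstack([tile(np.ascontiguousarray(c['pixels'][:,:,::-1]),270,150,90,100,4),tile(np.ascontiguousarray(d['pixels'][:,:,::-1]),270,150,110,100,4)]))
E
```

```text
time_s: 10.75
tcp_pos: [0.4724, 0.3001, 0.1076]
ee_rot: [[-0.985, -0.172, 0.0], [-0.172, 0.985, -0.0], [-0.0, -0.0, -1.0]]
wrist_force: [-0.2, -0.4, -1.0]
gripper_width: 0.294
gripper_force: 30.0
time_s: 10.95
tcp_pos: [0.4702, 0.2956, 0.1074]
ee_rot: [[-0.986, -0.167, -0.003], [-0.167, 0.986, -0.003], [0.004, -0.002, -1.0]]
wrist_force: [-0.3, -0.3, -2.9]
gripper_width: 0.295
gripper_force: 30.0
t 10.95 shift [-0.0043  0.0017  0.0989] len 0.099 rz -0.07312400193697499 j6 -129.2
```

View pics/f.png

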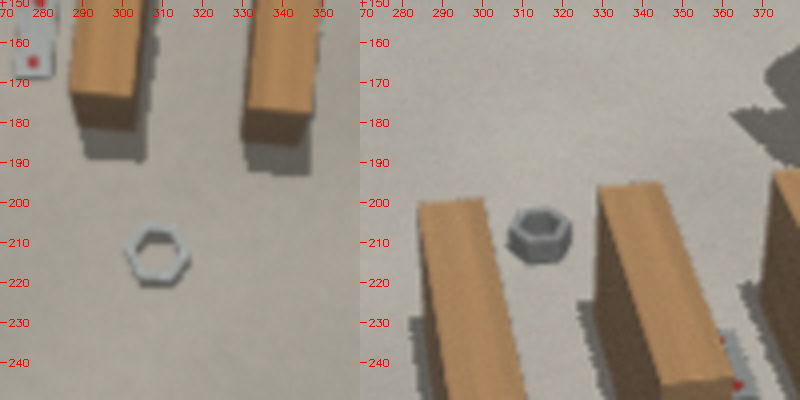

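The nut lies flat on the bench, clear of the slot: top centre at (309,213), scene at (314.5,205). It has corners facing world ±y.

```bash
python3 - <<'E'
from h import *
T=dict(np.load('pics/top3.npz'));S=dict(np.load('pics/scene3.npz'));a=np.radians(-5.94);R=np.array([[np.cos(a),np.sin(a)],[-np.sin(a),np.cos(a)]])
q,e=tri(T,(309,213.25),S,(314.5,205));print(q,e,'rack',R@(q[:2]-[.6056,.0392]),onz(T,309,213.25,.019),onz(S,314.5,205,.019))
# blade / hook level check from scene depth is done after placing
E
python3 steer.py '[[[0, -0.2, 0.1, 1.5, 0, 0, 0], [0, -0.2, 0.1, 3, 0, 0, 0], [0, -0.2, 0.1, 4.25, 0, 0, 0], [0, -0.2, 0.1, 4.7, 0, 0, 0], [0, -0.2, 0.1, 4.9, 0, 0, 0], [0, -0.2, 0.1, 5, 0, 0, 0], [0, -0.2, 0.1, 5, 0, 0, 0]]]'
```

```text
[0.52332904 0.00779155 0.019182  ] 0.0011302245405395146 rack [-0.07857887 -0.03975378] [0.52348802 0.00834102 0.019     ] [0.52298273 0.00729949 0.019     ]
time_s: 11.75
tcp_pos: [0.4752, 0.2997, 0.0106]
ee_rot: [[-0.986, -0.168, 0.001], [-0.168, 0.986, 0.001], [-0.002, 0.001, -1.0]]
wrist_force: [0.1, 0.3, -2.6]
gripper_width: 0.298
gripper_force: 30.0
```

```bash
python3 steer.py '[[[0, 0, 0, 0.125, 0, 0, 0], [0, 0, 0, 0.125, 0, 0, 0], [1, 0, 0, 0.125, 0, 0, 0], [1, 0, 0, 0.125, 0, 0, 0], [1, 0, 0, 0.125, 0, 0, 0], [1, 0, 0, 0.125, 0, 0, 0], [1, 0, 0, 0.125, 0, 0, 0]]]'
python3 steer.py '[[[1, 0, 0, 0, 0, 0, 0], [1, 0, 0, -0.5, 0, 0, 0], [1, 0, 0, -1.5, 0, 0, 0], [1, 0, 0, -3, 0, 0, 0], [1, 0, 0, -5, 0, 0, 0], [1, 0, 0, -6.5, 0, 0, 0], [1, 0, 0, -6.5, 0, 0, 0]]]'
python3 -c "
from h import *
go([.5233,.0078,.14],104)"
```

```text
time_s: 12.45
tcp_pos: [0.4747, 0.2993, 0.0072]
ee_rot: [[-0.986, -0.168, 0.0], [-0.168, 0.986, 0.0], [-0.0, 0.0, -1.0]]
wrist_force: [0.1, 1.6, -0.4]
gripper_width: 0.668
gripper_force: 0.0
time_s: 13.15
tcp_pos: [0.4771, 0.3014, 0.143]
ee_rot: [[-0.986, -0.169, 0.009], [-0.169, 0.986, 0.008], [-0.01, 0.006, -1.0]]
wrist_force: [0.4, 0.2, 0.5]
gripper_width: 0.993
gripper_force: 0.0
t 13.15 shift [ 0.0042 -0.2972  0.0012] len 0.297 rz -4.248427193225297 j6 -129.1
```

```bash
python3 steer.py '[[[1, 0, -2, 0, 0, 0, -1], [1, 0, -4.5, 0, 0, 0, -2], [1, 0, -7, 0, 0, 0, -3], [1, 0, -9.5, 0, 0, 0, -4], [1, 0.1, -11.5, 0, 0, 0, -4.2], [1, 0.15, -13.5, 0, 0, 0, -4.2], [1, 0.2, -14.5, 0, 0, 0, -4.2], [1, 0.2, -14.85, 0, 0, 0, -4.2]]]'
python3 steer.py '[[[1, 0, 0, 0, 0, 0, 0], [1, 0, 0, 0, 0, 0, 0]]]'
python3 - <<'E'
from h import *
from station import r
go([.5233,.0078,.007],104)
c=r.capture('top');np.savez('pics/top4.npz',**c);d=r.capture('scene');np.savez('pics/scene4.npz',**d)
cv2.imwrite('pics/g.png',np.hstack([tile(np.ascontiguousarray(c['pixels'][:,:,::-1]),165,165,90,110,4),tile(np.ascontiguousarray(d['pixels'][:,:,::-1]),270,130,110,110,4)]))
E
```

```text
time_s: 13.95
tcp_pos: [0.5203, 0.0037, 0.1369]
ee_rot: [[-0.971, -0.237, -0.001], [-0.237, 0.971, -0.0], [0.001, 0.0, -1.0]]
wrist_force: [0.5, 0.3, -0.1]
gripper_width: 0.997
gripper_force: 0.0
time_s: 14.15
tcp_pos: [0.5207, 0.0064, 0.137]
ee_rot: [[-0.971, -0.241, 0.0], [-0.241, 0.971, 0.0], [-0.0, 0.0, -1.0]]
wrist_force: [0.7, 0.8, -0.0]
gripper_width: 0.999
gripper_force: 0.0
t 14.15 shift [-0.0029  0.0007  0.13  ] len 0.13 rz -0.08365649962850341 j6 -94.6
```

View pics/g.png

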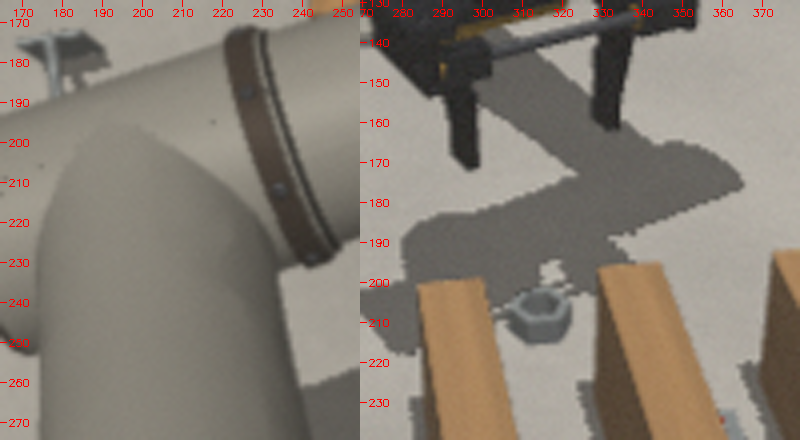

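The scene view shows the open fingers above and on either side of the nut, which sits at (314.5,205). I'll descend in two parts and watch the force.

Scaled: 0.131 m is 6.55, -0.002 m is -0.1.

```bash
python3 steer.py '[[[1, -0.1, 0.05, 2, 0, 0, 0], [1, -0.1, 0.05, 3.75, 0, 0, 0], [1, -0.1, 0.05, 5, 0, 0, 0], [1, -0.1, 0.05, 5.75, 0, 0, 0], [1, -0.1, 0.05, 6.25, 0, 0, 0], [1, -0.1, 0.05, 6.5, 0, 0, 0], [1, -0.1, 0.05, 6.55, 0, 0, 0], [0, -0.1, 0.05, 6.55, 0, 0, 0]]]'
python3 steer.py '[[[0, 0, 0, 0, 0, 0, 0], [0, 0, 0, 0, 0, 0, 0], [0, 0, 0, 0, 0, 0, 0], [0, 0, 0, 0, 0, 0, 0], [0, 0, 0, 0, 0, 0, 0], [0, 0, 0, 0, 0, 0, 0], [0, 0, 0, 0, 0, 0, 0], [0, 0, 0, 0, 0, 0, 0]]]'
python3 steer.py '[[[0, 0, 0, 0, 0, 0, 0], [0, 0, 0, 0, 0, 0, 0]]]'
```

```text
time_s: 15.05
tcp_pos: [0.5229, 0.0076, 0.0066]
ee_rot: [[-0.971, -0.241, 0.001], [-0.241, 0.971, 0.0], [-0.001, 0.0, -1.0]]
wrist_force: [-0.5, 0.6, 0.2]
gripper_width: 0.969
gripper_force: 0.0
time_s: 15.85
tcp_pos: [0.5224, 0.0072, 0.0061]
ee_rot: [[-0.971, -0.24, -0.0], [-0.24, 0.971, -0.0], [0.0, -0.0, -1.0]]
wrist_force: [-0.6, 0.1, 1.0]
gripper_width: 0.427
gripper_force: 29.1
time_s: 16.05
tcp_pos: [0.5224, 0.0072, 0.0061]
ee_rot: [[-0.971, -0.24, -0.0], [-0.24, 0.971, -0.0], [0.0, -0.0, -1.0]]
wrist_force: [-0.3, -0.4, 1.6]
gripper_width: 0.428
gripper_force: 29.1
```

Scaled: -0.1 m is -5, -0.13 m is -6.5.

```bash
python3 steer.py '[[[0, 0, 0, -0.5, 0, 0, 0], [0, 0, 0, -1.5, 0, 0, 0], [0, 0, 0, -3, 0, 0, 0], [0, 0, 0, -5, 0, 0, 0], [0, 0, 0, -6.5, 0, 0, 0], [0, 0, 0, -6.5, 0, 0, 0]]]'
python3 -c "
from h import *
go([.472,-.3105,.135])"
```

```text
time_s: 16.65
tcp_pos: [0.5254, 0.008, 0.1413]
ee_rot: [[-0.97, -0.241, 0.01], [-0.241, 0.971, 0.002], [-0.011, -0.0, -1.0]]
wrist_force: [0.3, 1.0, -1.5]
gripper_width: 0.425
gripper_force: 29.1
t 16.65 shift [ 0.1287 -0.2962  0.005 ] len 0.323 rz None j6 -94.7
```

Scaled: -0.296 m is -14.8, -0.28 m is -14.

```bash
python3 steer.py '[[[0, 0.75, -1.75, 0, 0, 0, 0], [0, 1.65, -3.75, 0, 0, 0, 0], [0, 2.5, -5.75, 0, 0, 0, 0], [0, 3.5, -8, 0, 0, 0, 0], [0, 4.5, -10.25, 0, 0, 0, 0], [0, 5.4, -12.4, 0, 0, 0, 0], [0, 6.1, -14, 0, 0, 0, 0], [0, 6.45, -14.8, 0, 0, 0, 0]]]'
python3 steer.py '[[[0, 0, 0, 0, 0, 0, 0], [0, 0, 0, 0, 0, 0, 0]]]'
python3 -c "
from h import *
go([.472,-.3105,.012])"
```

```text
time_s: 17.45
tcp_pos: [0.4667, -0.3133, 0.1351]
ee_rot: [[-0.972, -0.237, -0.002], [-0.237, 0.972, 0.001], [0.001, 0.001, -1.0]]
wrist_force: [0.4, -0.2, -1.0]
gripper_width: 0.424
gripper_force: 29.1
time_s: 17.65
tcp_pos: [0.4675, -0.3108, 0.1353]
ee_rot: [[-0.971, -0.239, -0.002], [-0.239, 0.971, 0.001], [0.001, 0.001, -1.0]]
wrist_force: [0.3, 0.8, -1.7]
gripper_width: 0.425
gripper_force: 29.1
t 17.65 shift [-0.0046 -0.001   0.1232] len 0.123 rz None j6 -59.1
```

```bash
python3 steer.py '[[[0, -0.2, 0, 1.75, 0, 0, 0], [0, -0.2, 0, 3.5, 0, 0, 0], [0, -0.2, 0, 4.75, 0, 0, 0], [0, -0.2, 0, 5.5, 0, 0, 0], [0, -0.2, 0, 5.9, 0, 0, 0], [0, -0.2, 0, 6.1, 0, 0, 0], [0, -0.2, 0, 6.2, 0, 0, 0], [0, -0.2, 0, 6.2, 0, 0, 0]]]'
python3 steer.py '[[[0.7, 0, 0, 0, 0, 0, 0], [0.7, 0, 0, 0, 0, 0, 0], [0.7, 0, 0, 0, 0, 0, 0], [0.7, 0, 0, 0, 0, 0, 0], [0.7, 0, 0, 0, 0, 0, 0]]]'
python3 steer.py '[[[0.7, 0, 0, -0.5, 0, 0, 0], [0.7, 0, 0, -2, 0, 0, 0], [0.7, 0, 0, -4, 0, 0, 0], [0.7, 0, 0, -6, 0, 0, 0], [0.7, 1.5, 0, -8, 0, 0, 0], [0.7, 3.5, 0, -9, 0, 0, 0], [0.7, 5, 0, -10, 0, 0, 0], [0.7, 5, 0, -10, 0, 0, 0]]]'
python3 steer.py '[[[0.7, -2.5, -2, 0, 0, 0, 0], [0.7, -2.5, -4.5, 0, 0, 0, 0], [0.7, -2.5, -7, 0, 0, 0, 0], [0.7, -2.5, -9.5, 0, 0, 0, 0], [0.7, -2.5, -9.5, 0, 0, 0, 0], [0.7, -2.5, -9.5, 0, 0, 0, 0]]]'
python3 - <<'E'
from h import *
from station import r
c=r.capture('top');d=r.capture('scene')
f=lambda x:np.ascontiguousarray(x['pixels'][:,:,::-1])
np.savez('pics/top5.npz',**c);np.savez('pics/scene5.npz',**d)
a=np.hstack([tile(f(c),165,165,60,110,3),tile(f(c),390,185,100,110,3),tile(f(d),360,120,100,110,3)])
cv2.imwrite('pics/hh.png',a);print(a.shape)
E
```

```text
time_s: 18.45
tcp_pos: [0.4727, -0.31, 0.0127]
ee_rot: [[-0.971, -0.241, 0.001], [-0.241, 0.971, -0.0], [-0.001, -0.001, -1.0]]
wrist_force: [-0.3, -0.1, -1.8]
gripper_width: 0.423
gripper_force: 29.1
time_s: 18.95
tcp_pos: [0.4722, -0.3102, 0.0122]
ee_rot: [[-0.971, -0.24, 0.0], [-0.24, 0.971, -0.0], [-0.0, -0.0, -1.0]]
wrist_force: [-0.3, 0.3, -0.4]
gripper_width: 0.687
gripper_force: 0.0
time_s: 19.75
tcp_pos: [0.3733, -0.3352, 0.2163]
ee_rot: [[-0.971, -0.238, 0.006], [-0.238, 0.971, -0.003], [-0.005, -0.005, -1.0]]
wrist_force: [0.6, -0.7, -0.1]
gripper_width: 0.696
gripper_force: 0.0
time_s: 20.35
tcp_pos: [0.4691, -0.5076, 0.2101]
ee_rot: [[-0.971, -0.238, -0.002], [-0.238, 0.971, 0.002], [0.001, 0.002, -1.0]]
wrist_force: [0.1, 0.4, 0.0]
gripper_width: 0.7
gripper_force: 0.0
(330, 780, 3)
```

View pics/hh.png

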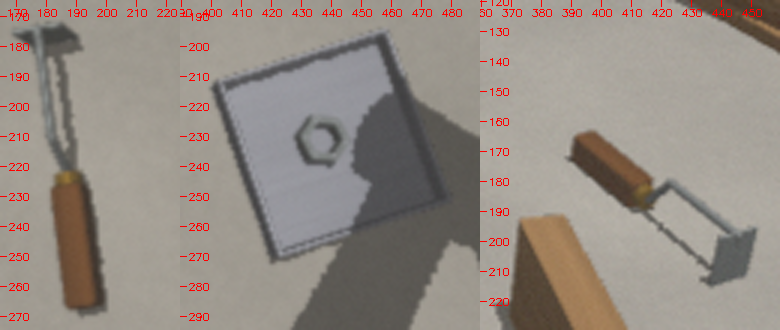

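The nut lies flat in the middle of the tray, at (436,231) in the top view. The hook rests level on handle and blade at its old place, (188,240) in the top view and (410,180) in the scene view. The arm is clear of everything, so I'm handing in.

```bash
python3 -c "
from station import r
print(r.finish_job())"
```

```text
the job is handed in; nothing more can be done
None
```

I handed the job in at about 20 s: the hook dragged the nut out of the slot and is back on the bench blade down, the nut lies flat in the middle of the tray, and the arm is clear; the hand-in call gave no verdict.

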